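Latch the test fixture and switch its supply on at the lever-lock toggle

ROBOT

A 6-joint arm with a two-finger parallel gripper is mounted at the origin on the work surface. World frame = base frame: x ahead of the robot, y to its left, z up, the work surface at z = 0. Lengths are in m, angles in rad, forces in N, time in s.
With the tool pointing down it reaches from about 0.325 to 0.75 m from the base axis. Payload 7.6 kg.
Tool frame: the origin (TCP) lies on the centre line of the jaws, within the pads' length; the fingertips stand 8 mm ahead of it and the grasp point (between the pads) lies 11 mm behind it; z points along the fingers, y is the direction in which the jaws open and shut (so a half turn about z gives the same grasp; the last joint's range is limited). The gripper opens to 85 mm and grips with 20 to 120 N. Pads are 22 mm wide; open, the fingers measure 114 mm over their backs; the gripper's body (76 mm by 85 mm) begins 54 mm behind the grasp point. The pads swing forward as they close: fully open they stand 13 mm farther back than shut.
Start: joints at [-1.339, 0.052, 1.401, -0, 1.689, -0.07], TCP at [0.156, -0.501, 0.207] pointing down, gripper open.
Joint ranges: [-2.9, 2.9], [-0.91, 2.17], [0.12, 2.37], [-1.06, 4.2], [0.26, 2.73], [-2.93, 2.93]. Speed limits (rad/s): [2.57, 2.57, 3.01, 3.14, 3.14, 3.14].

INTERFACE

Orientations are given as a unit quaternion [w, x, y, z].
In Python, from bench import r gives the robot as it stands.
- The arm moves only by the tool step_arm, never from a script. Its argument "targets" is a list of rows, each a list of 7 numbers: the opening, from -1 (shut) to 1 (fully open), so that 0 is half open, then the shift along the tool's x, y, z in mm, then the turn, a rotation vector about the tool's x, y, z in rad. A call has 1 to 20 rows; each row shifts and turns the commanded pose from where the row before left it, along the tool's axes as they then stand; what a row does not reach is not made up. A row lasts 1/8 s, in which the tool goes at most 62.5 mm and 10.7 degrees, less where a joint would pass 70% of its speed; a pose out of reach is approached as far as the arm can. A call is refused whole if a number of a shift passes 62.5 or a number of a turn 0.188, either way. A call with a gripper value outside its range is refused whole. The fingers move at their own pace and stop on an object; the grip force is fixed at half the most. Time passes only in rows, so rows that do not move let the fingers close. It gives the time, the measured TCP pose, the force and the opening at its end, in the units of the state.
- r.observe(): the state, without advancing time (a new reading comes with each control period).
- r.camera(name): name is "scene" or "top" or "wrist"; returns a dict with "frame" (400x640x3 uint8, red, green, blue), "fx", "fy", "cx", "cy" (pixels), "k1" (the pictures are not rectified: a ray, as slopes to the right and down, at radius r is drawn at 1 + k1 r^2 times it, then the intrinsics apply), "R" (3x3) and "t" (3): a world point X has camera coordinates R X + t. Camera axes: x right, y down, z forward; pixel columns grow to the right and rows downward; lengths in m; the calibration is good to about 2 mm. A picture is of the moment at which its call begins. There is no depth.
- r.hand_in(): hands the job in, once; it reports no verdict.
The state is a dict: "clock": time; "q": joint angles; "joint_vel": joint speeds; "joint_efforts": joint torques, N m; "tool_pos": TCP position; "ee_rot": TCP orientation; "force": force on the tool from outside, world axes, zero at the start; "ft_torque": the same for the moment, N m; "opening": finger opening in m.
Only numpy, scipy, OpenCV 4.12 (cv2) and the standard library are available. Lean on these libraries where they do the work, as an engineer would, in place of code of your own. Each camera call takes 0.05 s, during which the arm holds its last target.

TASK

Get the keypad terminal in the test fixture under power: press the fixture's sprung hold-down frame down until its latch catches and keeps it down by itself, and only then switch the supply box on, by lifting the toggle's red locking collar, throwing the lever over to the green ON side and letting the collar drop home so that the lever is locked there. Leave the other things on the bench where they are.

Things in the scene. Friction and masses are not known exactly. Their poses are not given: they have to be found in the camera images.
- fixture: Test fixture, fixed to the bench: grey base 250 x 210 mm, 50 mm high, a blue keypad terminal 180 x 100 mm in its nest, an aluminium hold-down frame hinged over it, a latch hook at the front. Origin under its middle, -x to its front. The hook (steel, orange tab) stands in front of the middle of the press bar, 2 mm lower than the latched bar; it tips 10 mm forward by itself as the frame passes.
- frame_press (a point): Middle of the top face of the black rubber press bar (100 mm along y, 30 mm along x) on the frame's front cross-bar. Moves with the frame: z is the normal of the bar's top face, y runs along the bar, -x to the fixture's front. 122 mm above the bench when latched, about 200 mm at the start. The latch hook is 20 to 52 mm in front of this point.
- frame_hinge (a point): Mid-point of the frame's hinge line at the rear of the fixture, 100 mm above the bench; fixed to the fixture. x points from the fixture's front to its rear, y along the hinge line, z up. With the frame level the middle of the press bar's top lies 215 mm in front (-x) of this point and 22 mm above it.
- frame (a joint): Angle of the hold-down frame, rad: 0 level and latched, grows as the front rises, 0.37 to 0.41 at the start. Springs push it up: at the press bar 6 N half-way, 11 N at the bottom, up to 14 N as the hook gives way (0.07 to 0.02). The hook snaps over at about -0.003 (1 mm below level) and then holds the frame at 0; the stop is at -0.035 (7 mm below level). Let go sooner, it springs up.
- supply: Beige supply switch box, 160 x 120 mm, 85 mm high, fixed to the bench, with the lever-lock toggle on top: steel lever, red collar, knob. Origin under its middle; x points to the ON side, where the top carries a green lamp; the red lamp is on the OFF side (-x). Steel gate cheeks stand on its top around the lever, within 15 mm of the lever's plane on either side, up to 40 mm from the pivot.
- toggle_pivot (a point): Pivot of the toggle lever, over the middle of the supply box, 80 mm above the bench, fixed to the box. z up, y along the pivot's axis, x to the ON (green) side. The lever leans 0.22 rad (13 degrees) from upright towards -x when OFF and as far towards +x when ON.
- collar_grip (a point): Centre of the red collar's ball-shaped grip (34 mm across), on the lever's axis, 66 mm from the pivot with the collar down. z up along the lever, y along the pivot's axis. A 21 mm neck tops it to 20 mm above; the 20 mm black knob ends 46 mm above. Pinch it from above on its two y sides, best in line with the lever and leaning with it as it swings; held upright, it turns in the grip and lags.
- lever (a joint): Angle of the lever, rad: 0 OFF (leaning to -x of the box), 0.44 ON. With the collar down a cross key sits in a notch of the gate and locks the lever, with about 0.015 of play. With the collar up it swings lightly (under 1 N at the collar).
- collar (a joint): Lift of the collar along the lever, m: 0 down (locked), 0.014 upper stop. Its key clears the gate from 0.007 up. Spring and weight pull it down: 3 N at 0, 4.5 N at the top. Let go with the lever within about 0.08 rad of OFF or ON, it drops into that notch and draws the lever home; let go nearer the middle, it stays up on the gate's ridge.
- cup: white foam drinking cup, 84 mm across, 100 mm tall; bystander, stands loose; origin at the centre of its underside
- radio_a: yellow 85 x 70 x 34 mm radio module with a black top and a stub antenna, 96 mm tall in all; bystander, stands loose; origin at the centre of its underside
- radio_b: a like yellow radio module, 116 mm tall with its antenna; bystander, stands loose; origin at the centre of its underside
- carton_a: brown cardboard carton 110 x 80 x 70 mm; bystander, stands loose; origin at the centre of its underside
- carton_b: brown cardboard carton 90 x 90 x 60 mm; bystander, stands loose; origin at the centre of its underside
- meter: yellow hand multimeter lying face up, 165 x 80 x 45 mm; bystander, stands loose; origin at the centre of its underside
There are look-alikes about, which are no part of the job. Leave any pink look-alike of the supply alone.

How it is judged:
On the way, in this order (a step that is already met when the one before it is completed fails the run):
1. the hold-down frame is down at its latched place (below 0.03 rad) for 0.2 s (value of joint frame below 0.03 rad), for 0.2 s.
2. the collar is lifted at least 5 mm while the lever is still at OFF and the frame stays down (value of joint collar above 0.005 m and value of joint lever below 0.1 rad and value of joint frame below 0.03 rad), for 0.02 s.
At the end, for the whole second after the job is handed in: The hold-down frame is held down by its latch (within 0.03 rad of level), the lever is at ON (above 0.40 rad), the collar is down in the ON notch (lifted less than 3 mm), and all is at rest (value of joint frame below 0.03 rad and velocity of joint frame between -0.1 and 0.1 rad/s and value of joint lever above 0.4 rad and velocity of joint lever between -0.1 and 0.1 rad/s and value of joint collar below 0.003 m and velocity of joint collar between -0.02 and 0.02 m/s); the robot touches nothing.
It fails at once if the lever is thrown while the hold-down frame is not down (value of joint lever above 0.22 rad and value of joint frame above 0.1 rad).
It fails at once if a bystander is moved more than 40 mm from where it stood (distance of any of cup, radio_a, radio_b, carton_a, carton_b, meter from where it was at the start of the episode above 0.04 m).
It also fails if it takes over 54 s, if anything falls off the work surface, if the arm or the gripper's body presses on something with over 40 N, if the wrist force passes 120 N, or if a joint passes its speed limit or range.

## Working session

There is one attempt and no reset: what is moved stays moved. The work goes in short steps, Python scripts to look and compute and a tool call to move; the robot and the scene stay as the last step left them, time stands still between calls to the robot, and variables do not carry over. Pictures are saved under pics/ and viewed, and the job is handed in when it is done.

Besides the shell and the picture viewer there is one more tool, called after ">>>" by a JSON object that holds its "name" and its "arguments". step_arm: Moves the arm, as the interface text tells. Its arguments: {"type":"object","properties":{"targets":{"type":"array","items":{"type":"array","items":{"type":"number"}}}},"required":["targets"]}

```bash
mkdir -p pics; ls; cat > h.py <<'E'
import numpy as np, cv2
from bench import r
def shot(n,f):
    c=r.camera(n); cv2.imwrite(f,cv2.cvtColor(c['frame'],cv2.COLOR_RGB2BGR))
    np.savez(f[:-4]+'.npz',**{k:np.array(v) for k,v in c.items()}); return c
def ray(c,u,v):
    K=np.array([[float(c['fx']),0,float(c['cx'])],[0,float(c['fy']),float(c['cy'])],[0,0,1]])
    p=cv2.undistortPoints(np.array([[[u,v]]],float),K,np.array([float(c['k1']),0,0,0]),None,None,None) if False else cv2.undistortPoints(np.array([[[u,v]]],float),K,np.array([float(c['k1']),0,0,0]))
    d=np.array([*p[0,0],1.]); R=np.array(c['R']);t=np.array(c['t'])
    return -R.T@t, R.T@d
def atz(c,u,v,z):
    o,d=ray(c,u,v); return o+d*(z-o[2])/d[2]
def proj(c,X):
    K=np.array([[float(c['fx']),0,float(c['cx'])],[0,float(c['fy']),float(c['cy'])],[0,0,1]])
    X=np.atleast_2d(X).astype(float)
    return cv2.projectPoints(X,cv2.Rodrigues(np.array(c['R']))[0],np.array(c['t'],float),K,np.array([float(c['k1']),0,0,0]))[0][:,0]
def tri(*rs):
    A=np.zeros((3,3));b=np.zeros(3)
    for o,d in rs:
        d=d/np.linalg.norm(d);P=np.eye(3)-np.outer(d,d);A+=P;b+=P@o
    x=np.linalg.solve(A,b); return x,[np.linalg.norm(np.cross(x-o,d/np.linalg.norm(d))) for o,d in rs]
def crop(f,x0,y0,x1,y1,s,out):
    im=cv2.imread(f)[y0:y1,x0:x1]; cv2.imwrite(out,cv2.resize(im,None,fx=s,fy=s,interpolation=cv2.INTER_CUBIC))
E
python3 - <<'E'
from h import *
for n in ['scene','top','wrist']:
    c=shot(n,f'pics/{n}0.png'); print(n,c['fx'],c['k1'],-np.array(c['R']).T@c['t'])
print(r.observe())
E
```

```text
pics
scene 468.8058184827626 -0.14300853699626653 [ 1.18214141 -0.77676648  1.41247522]
top 397.20271812590744 -0.020691257686616463 [ 0.24501879 -0.01016491  1.44859622]
wrist 323.0602092323558 -0.03500288923363469 [ 0.23315005 -0.47650097  0.37325822]
{'clock': 0.15, 'q': array([-1.33930042e+00,  5.27019452e-02,  1.40146260e+00,  3.36742993e-05,
        1.68861895e+00, -7.03000870e-02]), 'joint_vel': array([-0.00021909, -0.00181799, -0.00352885,  0.00181975,  0.0008959 ,
       -0.00024178]), 'joint_efforts': array([ 5.97711660e-04, -3.81951571e+01, -3.60424340e+01, -6.64289701e-05,
        4.67925158e-03,  4.40633914e-05]), 'tool_pos': array([ 0.15602242, -0.50101695,  0.20597535]), 'ee_rot': array([-5.94834653e-04,  9.88636013e-01,  1.50327905e-01, -3.12704598e-05]), 'force': array([-1.23293782, -0.24352169, -0.582745  ]), 'ft_torque': array([ 0.01039658, -0.00257048, -0.02125624]), 'opening': 0.08547390265222206}
```

View pics/scene0.png

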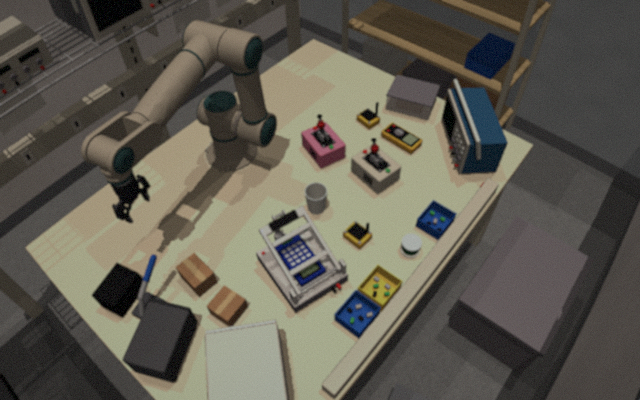

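View pics/top0.png

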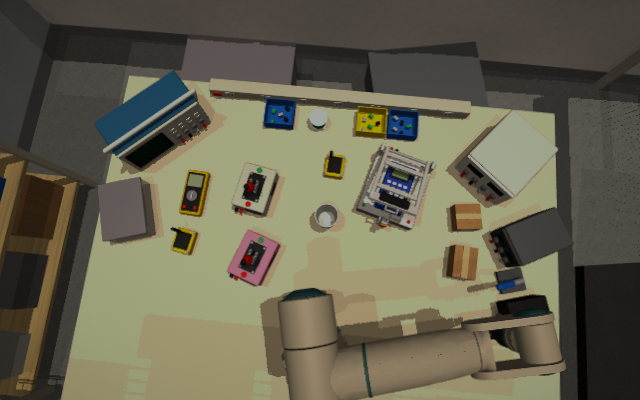

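View pics/wrist0.png

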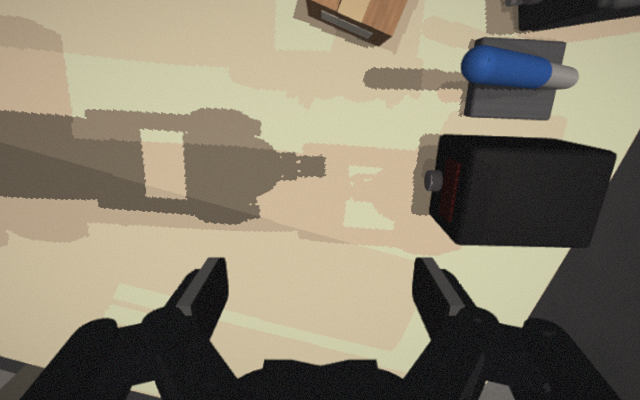

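```bash
python3 - <<'E'
from h import *
crop('pics/top0.png',340,130,450,240,7,'pics/tf.png')
crop('pics/top0.png',215,150,295,220,9,'pics/ts.png')
crop('pics/scene0.png',245,190,360,315,5,'pics/sf.png')
crop('pics/scene0.png',330,125,420,205,8,'pics/ss.png')
E
```

```text
(no output)
```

View pics/tf.png

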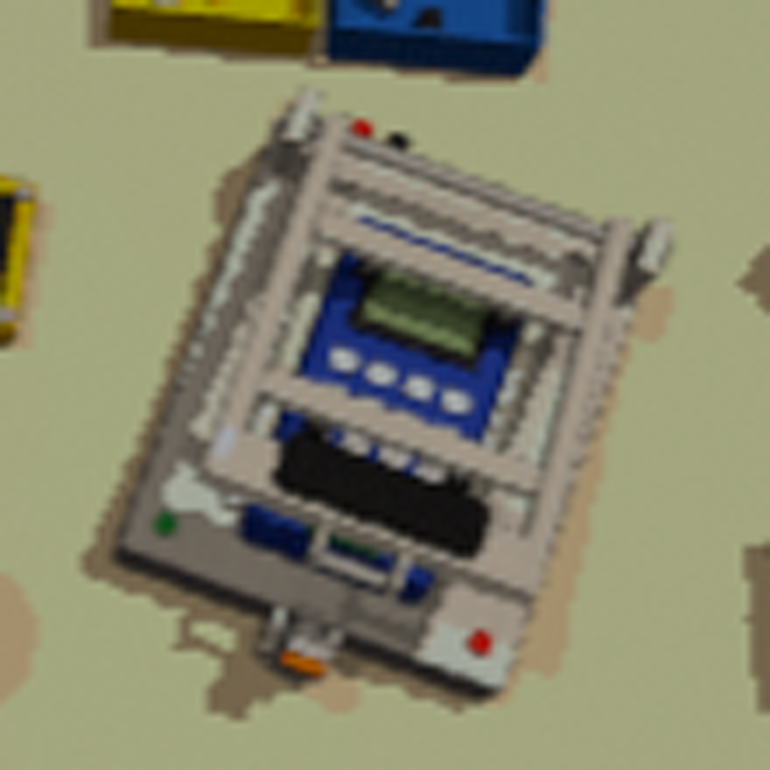

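View pics/ts.png

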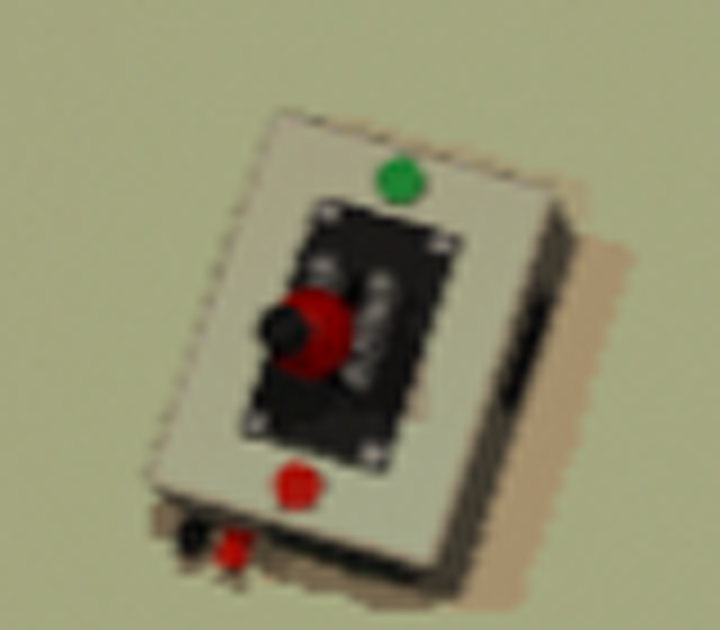

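View pics/sf.png

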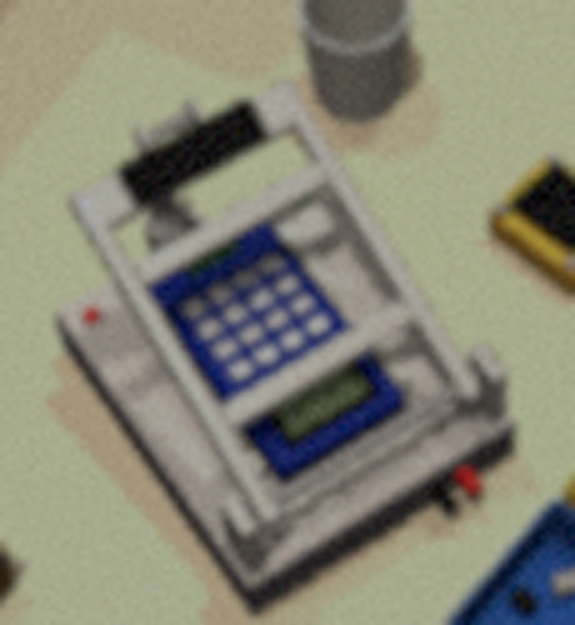

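View pics/ss.png

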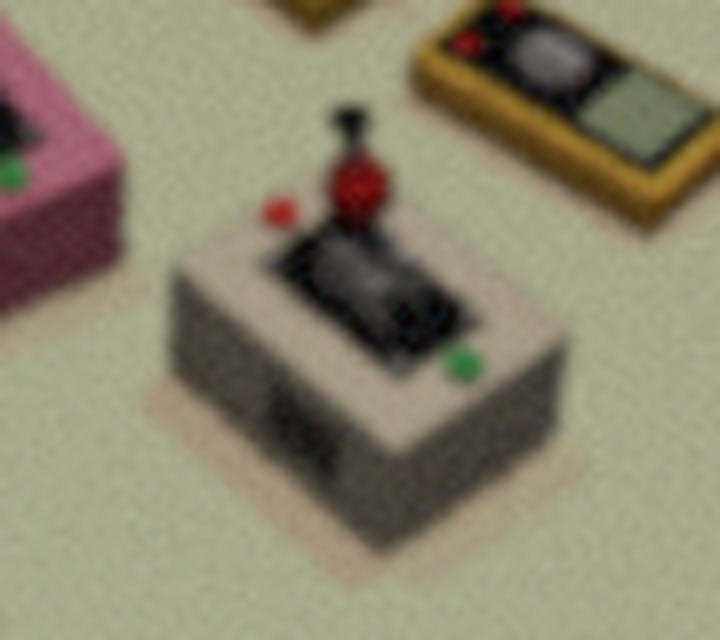

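```bash
cat > loc.py <<'E'
from h import *
from scipy.optimize import least_squares
T=dict(np.load('pics/top0.npz'));S=dict(np.load('pics/scene0.npz'))
tf=lambda a,b:(340+a/7-.43,130+b/7-.43)
ts=lambda a,b:(215+a/9-.44,150+b/9-.44)
sf=lambda a,b:(245+a/5-.4,190+b/5-.4)
ss=lambda a,b:(330+a/8-.44,125+b/8-.44)
def fit(obs,x0):
    def f(p):
        c,s=np.cos(p[2]),np.sin(p[2]);o=[]
        for C,X,uv in obs:
            W=[p[0]+c*X[0]-s*X[1],p[1]+s*X[0]+c*X[1],X[2]]
            o+=list(proj(C,W)[0]-uv)
        return np.array(o)
    q=least_squares(f,x0); print(q.x, np.round(f(q.x).reshape(-1,2),1).tolist()); return q.x
# supply x ON dir: toward +x world (up in top)
h=.085
su=fit([(T,(.08,.06,h),ts(278,110)),(T,(.08,-.06,h),ts(558,187)),(T,(-.08,-.06,h),ts(438,572)),(T,(-.08,.06,h),ts(150,475)),
 (S,(.08,.06,h),ss(567,340)),(S,(.08,-.06,h),ss(400,450)),(S,(-.08,-.06,h),ss(177,270))],[.5,.25,-.2])
fx=fit([(T,(-.125,.105,.05),tf(120,540)),(T,(-.125,-.105,.05),tf(500,683)),
 (S,(-.125,-.105,.05),sf(65,318)),(S,(.125,-.105,.05),sf(255,588)),(S,(.125,.105,.05),sf(515,435))],[.5,-.2,-.3])
print('press',tri(ray(T,*tf(382,493)),ray(S,*sf(192,152))))
print('ball',tri(ray(T,*ts(318,335)),ray(S,*ss(358,190))))
print('knobtop',tri(ray(T,*ts(283,328)),ray(S,*ss(350,112))))
for n,p in(('su',su),('fx',fx)):
    print(n,np.degrees(p[2]))
c,s=np.cos(su[2]),np.sin(su[2])
for a in(-.22,.22):
  for d in (.066,.08,.112):
    x=d*np.sin(a); print('pred',a,d,su[0]+c*x,su[1]+s*x,.08+d*np.cos(a))
c,s=np.cos(fx[2]),np.sin(fx[2])
# hinge local x ; latched press point local = hinge_x -.215
E
python3 loc.py
```

```text
[ 0.5439115   0.26605021 -0.18661661] [[-0.3, -1.0], [0.5, -0.5], [-0.0, -0.7], [-0.6, 0.6], [1.1, -0.9], [-0.9, 1.0], [-1.7, -0.8]]
[ 0.60601288 -0.23427305 -0.27947272] [[-1.0, -0.7], [0.1, 0.2], [-1.7, -0.5], [-0.7, 1.7], [1.5, -1.2]]
press (array([ 0.51737803, -0.21094844,  0.19890764]), [np.float64(0.00013213391202912552), np.float64(0.00013213391202893357)])
ball (array([0.52868841, 0.26887649, 0.14588093]), [np.float64(0.0018463398542700284), np.float64(0.0018463398542701494)])
knobtop (array([0.51978247, 0.27163539, 0.18987928]), [np.float64(0.0007763885350067207), np.float64(0.0007763885350067345)])
su -10.69234394448085
fx -16.012607183256556
pred -0.22 0.066 0.5297584174436204 0.2687225015182018 0.14440923165581998
pred -0.22 0.08 0.5267562485892398 0.2692893517402445 0.15807179594644843
pred -0.22 0.112 0.5198941483506552 0.2705850093906279 0.1893005143250278
pred 0.22 0.066 0.5580645809277817 0.2633779137103704 0.14440923165581998
pred 0.22 0.08 0.5610667497821623 0.2628110634883277 0.15807179594644843
pred 0.22 0.112 0.5679288500207469 0.2615154058379443 0.1893005143250278
```

```bash
cat >> h.py <<'E'
from scipy.spatial.transform import Rotation as Ro
def rot(q): return Ro.from_quat([q[1],q[2],q[3],q[0]])
def down(yaw,lean=0):
    # tool x along horizontal yaw; lean>0: fingers' back leans toward +yaw dir (lever-like lean to +x)
    x=np.array([np.cos(yaw),np.sin(yaw),0]);z=np.array([0,0,-1.]);y=np.cross(z,x)
    R=Ro.from_matrix(np.stack([x,y,z],1))
    return Ro.from_rotvec(lean*np.array([-np.sin(yaw),np.cos(yaw),0]))*R
def delta(P,R):
    o=r.observe();R0=rot(o['ee_rot']);print('t',o['clock'],'pos',o['tool_pos'].round(4),'F',o['force'].round(1),'op',round(o['opening'],4))
    print(' shift mm in tool:',(R0.inv().apply(np.array(P)-o['tool_pos'])*1000).round(1),'turn',(R0.inv()*R).as_rotvec().round(4))
def rel(o=None):
    o=o or r.observe(); return o
E
python3 - <<'E'
from h import *
yaw=-.2795
delta([.520,-.211,.30],down(yaw))
E
```

```text
t 0.15 pos [ 0.156 -0.501  0.206] F [-1.2 -0.2 -0.6] op 0.0855
 shift mm in tool: [ 433.7 -168.8  -93.8] turn [-1.200e-03  2.000e-04  5.813e-01]
```

>>> {"name": "step_arm", "arguments": {"targets": [[-1,0,0,-25,0,0,0.145],[-1,0,0,-25,0,0,0.145],[-1,0,0,-25,0,0,0.145],[-1,0,0,-20,0,0,0.145],[-1,0,0,0,0,0,0]]}}

```text
clock: 0.78
tool_pos: [0.1562, -0.5017, 0.3029]
ee_rot: [0.001, 0.99, -0.138, 0.001]
force: [0.1, -0.4, -0.4]
opening: -0.0
```

```bash
python3 - <<'E'
from h import *
delta([.520,-.211,.25],down(-.2795))
E
```

```text
t 0.775 pos [ 0.1562 -0.5017  0.3029] F [ 0.1 -0.4 -0.4] op -0.0
 shift mm in tool: [ 270.4 -379.2   52.3] turn [ 0.0025 -0.0014  0.0026]
```

>>> {"name": "step_arm", "arguments": {"targets": [[-1,27,-38,0,0,0,0],[-1,27,-38,0,0,0,0],[-1,27,-38,0,0,0,0],[-1,27,-38,0,0,0,0],[-1,27,-38,0,0,0,0],[-1,27,-38,0,0,0,0],[-1,27,-38,0,0,0,0],[-1,27,-38,0,0,0,0],[-1,27,-38,10,0,0,0],[-1,27,-38,20,0,0,0],[-1,0,0,0,0,0,0],[-1,0,0,0,0,0,0]]}}

```text
clock: 2.28
tool_pos: [0.5196, -0.2102, 0.2708]
ee_rot: [-0.0, 0.99, -0.138, -0.001]
force: [-0.3, -0.2, -0.7]
opening: -0.0
```

```bash
python3 - <<'E'
from h import *
delta([.520,-.211,.25],down(-.2795))
c=shot('wrist','pics/w1.png')
shot('top','pics/t1.png')
shot('scene','pics/s1.png')
crop('pics/s1.png',245,130,360,315,3.2,'pics/s1c.png')
crop('pics/t1.png',340,130,450,240,5,'pics/t1c.png')
E
```

```text
t 2.275 pos [ 0.5196 -0.2102  0.2708] F [-0.3 -0.2 -0.7] op -0.0
 shift mm in tool: [ 0.6  0.7 20.8] turn [0.0002 0.0015 0.0033]
```

View pics/w1.png

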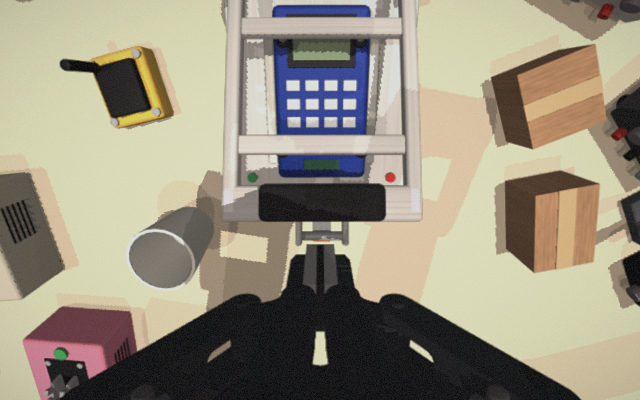

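View pics/s1c.png

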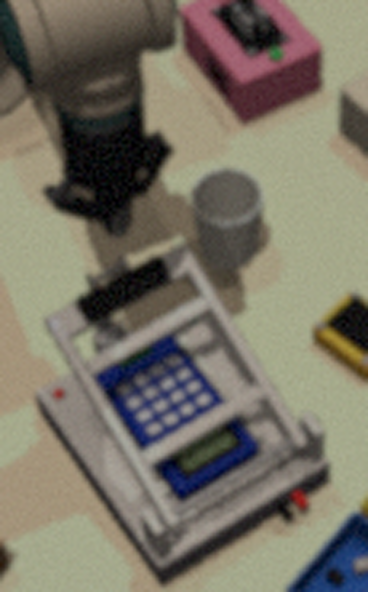

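```bash
python3 - <<'E'
from h import *
W=dict(np.load('pics/w1.npz'));T=dict(np.load('pics/top0.npz'));S=dict(np.load('pics/scene0.npz'))
print(tri(ray(W,322,204),ray(T,394.1,200),ray(S,283,220)))
for p in [(260,187),(385,184),(385,219),(260,222)]: print(atz(W,*p,.199))
print('tip proj',proj(W,[r.observe()['tool_pos']+[0,0,-.008]]))
E
```

```text
(array([ 0.51672785, -0.21053387,  0.19953532]), [np.float64(0.001369153564085014), np.float64(0.000569682945398662), np.float64(0.0009900836526095054)])
[ 0.54179538 -0.16758274  0.199     ]
[ 0.51764002 -0.26098854  0.199     ]
[ 0.4891709  -0.25479414  0.199     ]
[ 0.51414872 -0.15792511  0.199     ]
tip proj [[322.60938155 234.01459606]]
```

>>> {"name": "step_arm", "arguments": {"targets": [[-1,0,0,28,0,0,0],[-1,0,0,27,0,0,0],[-1,0,0,8,0,0,0],[-1,-3,0,7,0,0,0],[-1,-4,0,8,0,0,0],[-1,-3,0,8,0,0,0],[-1,-3,0,8,0,0,0],[-1,-3,0,10,0,0,0],[-1,-3,0,10,0,0,0],[-1,-2,0,10,0,0,0],[-1,-1,0,6,0,0,0],[-1,0,0,0,0,0,0]]}}

```text
clock: 3.92
tool_pos: [0.4987, -0.204, 0.1411]
ee_rot: [0.0, 0.99, -0.139, -0.0]
force: [-1.6, 0.0, 4.0]
opening: 0.0001
```

```bash
python3 - <<'E'
from h import *
o=r.observe(); print(o['tool_pos'],o['force'],o['clock'])
shot('wrist','pics/w2.png');shot('scene','pics/s2.png')
crop('pics/s2.png',245,150,360,315,3.6,'pics/s2c.png')
E
```

```text
[ 0.49869586 -0.20398146  0.14112373] [-1.61354743  0.01180479  4.03596015] 3.925
```

View pics/w2.png

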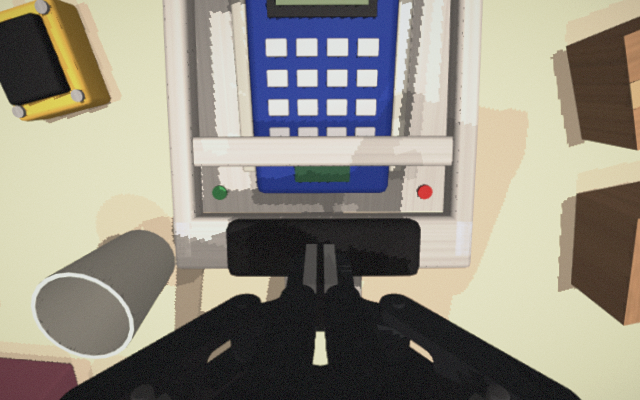

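View pics/s2c.png

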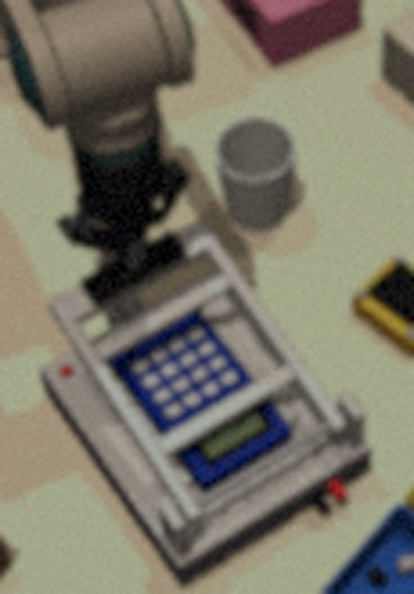

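>>> {"name": "step_arm", "arguments": {"targets": [[-1,-1,0,5,0,0,0],[-1,0,0,4,0,0,0],[-1,0,0,3,0,0,0],[-1,0,0,0,0,0,0]]}}

```text
clock: 4.53
tool_pos: [0.498, -0.2038, 0.13]
ee_rot: [0.0, 0.99, -0.139, 0.0]
force: [-3.6, 0.6, 6.4]
opening: -0.0
```

>>> {"name": "step_arm", "arguments": {"targets": [[-1,0,0,2,0,0,0],[-1,0,0,0,0,0,0]]}}

```text
clock: 4.78
tool_pos: [0.498, -0.2038, 0.1281]
ee_rot: [0.0, 0.99, -0.139, 0.0]
force: [-3.1, 1.4, 6.2]
opening: -0.0002
```

>>> {"name": "step_arm", "arguments": {"targets": [[-1,0,0,2,0,0,0],[-1,0,0,0,0,0,0]]}}

```text
clock: 5.03
tool_pos: [0.498, -0.2038, 0.1262]
ee_rot: [0.0, 0.99, -0.139, 0.0]
force: [-4.2, 0.7, 7.1]
opening: 0.0
```

```bash
python3 - <<'E'
from h import *
shot('wrist','pics/w3.png')
E
```

```text
(no output)
```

View pics/w3.png

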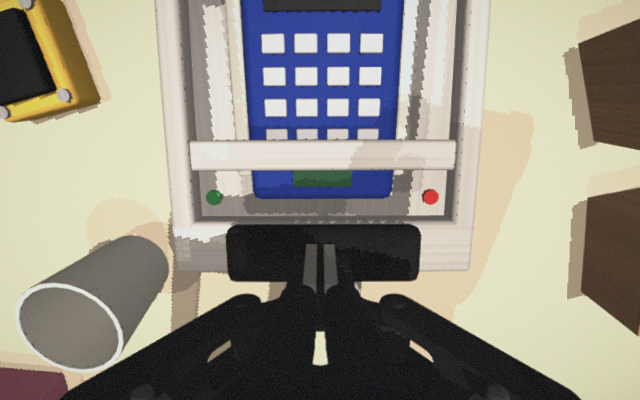

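>>> {"name": "step_arm", "arguments": {"targets": [[-1,0,0,1.5,0,0,0],[-1,0,0,0,0,0,0]]}}

```text
clock: 5.32
tool_pos: [0.498, -0.2038, 0.1248]
ee_rot: [0.0, 0.99, -0.139, 0.0]
force: [-4.2, 1.2, 6.6]
opening: 0.0001
```

>>> {"name": "step_arm", "arguments": {"targets": [[-1,0,0,-4,0,0,0],[-1,0,0,-4,0,0,0],[-1,0,0,0,0,0,0],[-1,0,0,0,0,0,0]]}}

```text
clock: 5.82
tool_pos: [0.4988, -0.204, 0.1327]
ee_rot: [0.0, 0.99, -0.139, 0.001]
force: [5.5, -1.1, 5.2]
opening: 0.0001
```

>>> {"name": "step_arm", "arguments": {"targets": [[-1,0,0,-10,0,0,0],[-1,0,0,-20,0,0,0],[-1,0,0,0,0,0,0]]}}

```text
clock: 6.2
tool_pos: [0.4977, -0.2036, 0.1636]
ee_rot: [0.0, 0.99, -0.139, 0.0]
force: [-3.3, 1.2, 3.9]
opening: 0.0001
```

```bash
python3 - <<'E'
from h import *
shot('wrist','pics/w4.png')
E
```

```text
(no output)
```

View pics/w4.png

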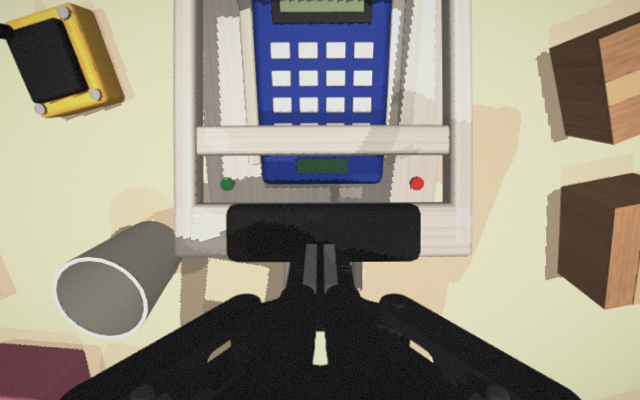

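```bash
python3 - <<'E'
from h import *
shot('scene','pics/s4.png')
crop('pics/s4.png',245,170,360,315,5,'pics/s4c.png')
shot('top','pics/t4.png')
crop('pics/t4.png',340,130,450,240,5,'pics/t4c.png')
crop('pics/w4.png',200,180,440,320,3.3,'pics/w4c.png')
print(r.camera('wrist')['R'])
E
```

```text
[[-0.27609037 -0.96113118  0.00097692]
 [-0.91221979  0.26236014  0.31467794]
 [-0.30270308  0.08598838 -0.949198  ]]
```

View pics/s4c.png

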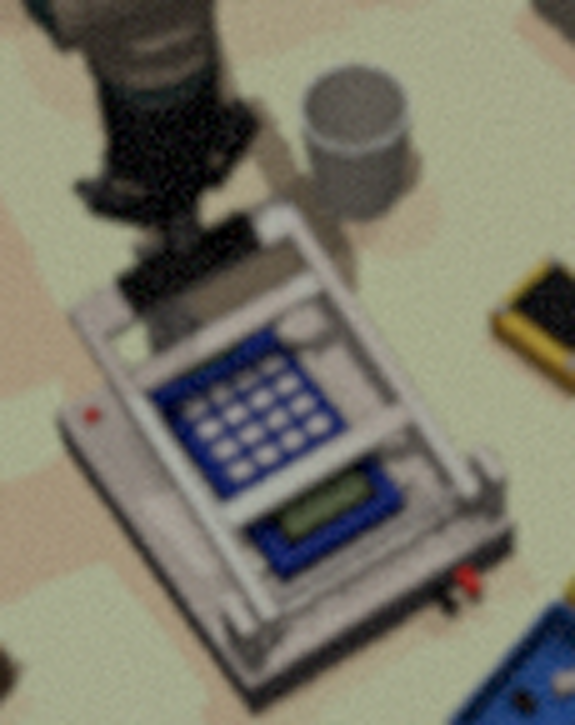

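View pics/w4c.png

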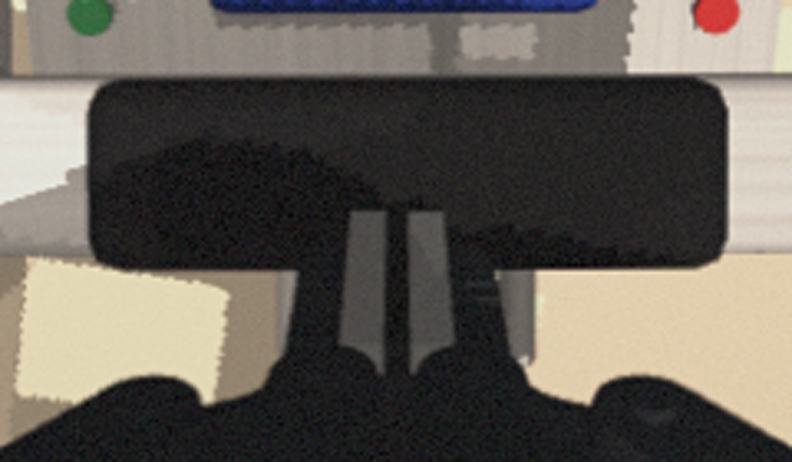

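View pics/t4c.png

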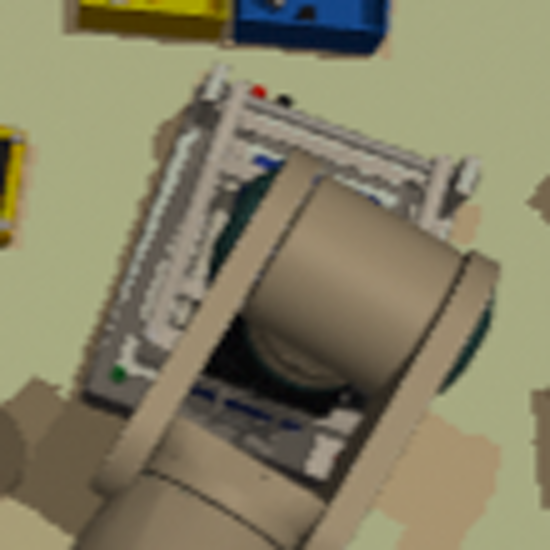

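```bash
python3 - <<'E'
from h import *
for f,(l,rr,v) in {'w3':(227.5,420,252),'w4':(226.7,420.3,232),'w1':(259,385.5,204)}.items():
    W=dict(np.load(f'pics/{f}.npz'))
    o,d=ray(W,(l+rr)/2,v); _,a=ray(W,l,v);_,b=ray(W,rr,v)
    s=.1/np.linalg.norm(a-b); print(f,o,o+d*s, 'cam z',o[2])
E
```

```text
w3 [ 0.57559208 -0.22490643  0.29365481] [ 0.49874862 -0.2051592   0.1437869 ] cam z 0.29365480620315715
w4 [ 0.57536966 -0.22477686  0.33100906] [ 0.50829735 -0.20768483  0.17872814] cam z 0.33100906336685404
w1 [ 0.59754955 -0.23123551  0.4380879 ] [ 0.51475282 -0.20992281  0.19773386] cam z 0.4380879024557646
```

```bash
python3 - <<'E'
from h import *
W=dict(np.load('pics/w4.npz'));o=r.observe();R=rot(o['ee_rot'])
for x in (0,.011):
  for z in (.008,0,-.01,-.02,-.03):
    print(x,z,proj(W,[o['tool_pos']+R.apply([x,0,z])]).round(1))
print(proj(W,[o['tool_pos']+R.apply([0.011,y,0.008]) for y in (-.01,.01)]))
E
```

```text
0 0.008 [[321.4 232.7]]
0 0 [[321.4 238.5]]
0 -0.01 [[321.6 246.4]]
0 -0.02 [[321.7 255.2]]
0 -0.03 [[321.8 265. ]]
0.011 0.008 [[321.4 215.7]]
0.011 0 [[321.4 220.8]]
0.011 -0.01 [[321.6 227.9]]
0.011 -0.02 [[321.7 235.8]]
0.011 -0.03 [[321.8 244.7]]
[[304.41010821 215.67793904]
 [338.31217636 215.61952888]]
```

>>> {"name": "step_arm", "arguments": {"targets": [[-1,0,0,10,0,0,0],[-1,0,0,10,0,0,0],[-1,0,0,10,0,0,0],[-1,0,0,10,0,0,0],[-1,0,0,5,0,0,0],[-1,0,0,0,0,0,0]]}}

```text
clock: 7.15
tool_pos: [0.4971, -0.2036, 0.1165]
ee_rot: [-0.0, 0.99, -0.139, -0.001]
force: [-3.6, 1.5, 7.3]
opening: 0.0002
```

```bash
python3 - <<'E'
from h import *
shot('wrist','pics/w5.png')
crop('pics/w5.png',200,180,440,320,3.3,'pics/w5c.png')
E
```

```text
(no output)
```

View pics/w5c.png

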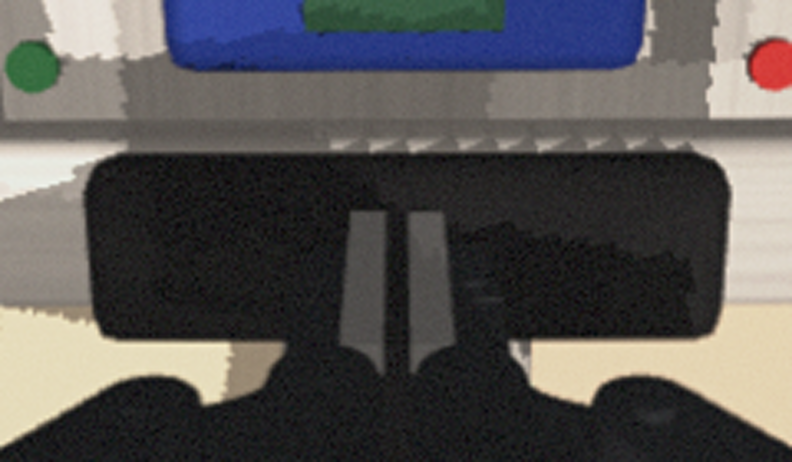

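>>> {"name": "step_arm", "arguments": {"targets": [[-1,0,0,5,0,0,0],[-1,0,0,4,0,0,0],[-1,0,0,0,0,0,0]]}}

```text
clock: 7.58
tool_pos: [0.4971, -0.2036, 0.1087]
ee_rot: [0.0, 0.99, -0.139, -0.001]
force: [-7.7, 2.3, 12.1]
opening: -0.0005
```

>>> {"name": "step_arm", "arguments": {"targets": [[-1,0,0,2,0,0,0],[-1,0,0,2,0,0,0],[-1,0,0,0,0,0,0]]}}

```text
clock: 7.95
tool_pos: [0.4971, -0.2037, 0.1078]
ee_rot: [0.0, 0.99, -0.139, -0.0]
force: [-17.2, 6.9, 28.5]
opening: 0.0001
```

>>> {"name": "step_arm", "arguments": {"targets": [[-1,0,0,2,0,0,0],[-1,0,0,0,0,0,0]]}}

```text
clock: 8.2
tool_pos: [0.4973, -0.2037, 0.1031]
ee_rot: [0.0, 0.99, -0.139, -0.001]
force: [-7.8, 1.8, 13.1]
opening: -0.0001
```

```bash
python3 - <<'E'
from h import *
c=shot('wrist','pics/w6.png')
crop('pics/w6.png',200,180,440,320,3.3,'pics/w6c.png')
shot('scene','pics/s6.png')
crop('pics/s6.png',245,170,360,315,5,'pics/s6c.png')
print(r.observe()['force'])
E
```

```text
[-7.13988131  2.04454073 12.63037748]
```

View pics/w6c.png

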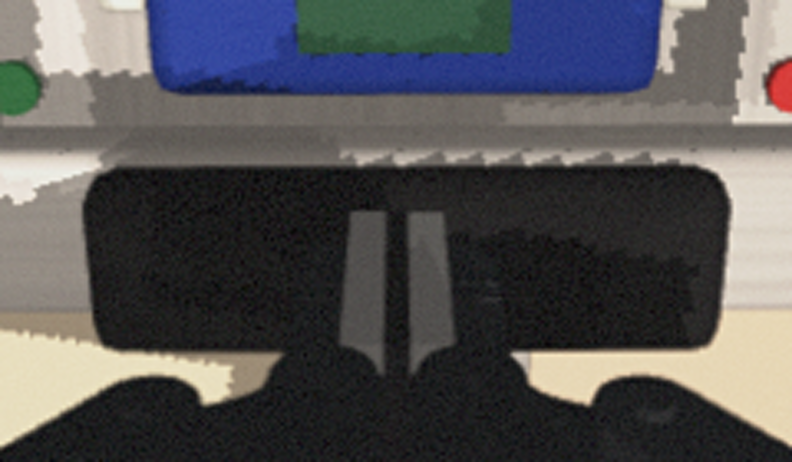

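View pics/s6c.png

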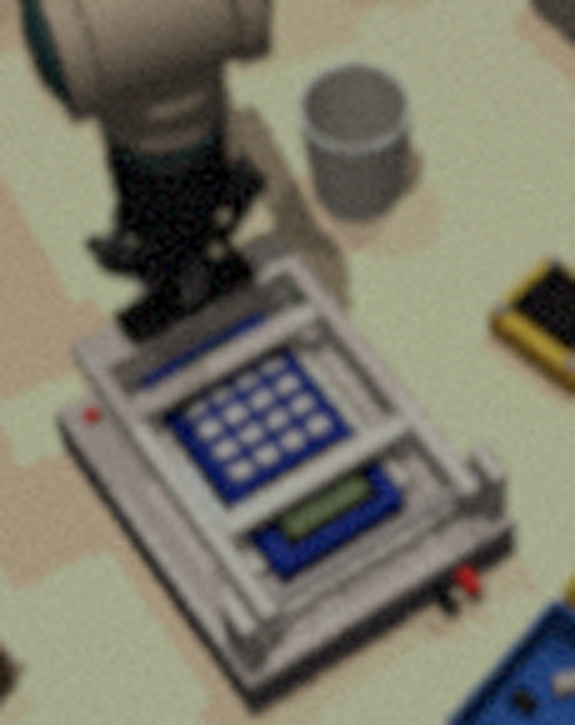

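>>> {"name": "step_arm", "arguments": {"targets": [[-1,0,0,1,0,0,0],[-1,0,0,0,0,0,0]]}}

```text
clock: 8.55
tool_pos: [0.4971, -0.2037, 0.1017]
ee_rot: [0.0, 0.99, -0.139, -0.001]
force: [-7.9, 1.5, 11.6]
opening: -0.0001
```

>>> {"name": "step_arm", "arguments": {"targets": [[-1,0,0,1,0,0,0],[-1,0,0,0,0,0,0]]}}

```text
clock: 8.8
tool_pos: [0.4969, -0.2036, 0.1006]
ee_rot: [-0.0, 0.99, -0.139, -0.001]
force: [-8.9, 2.4, 12.3]
opening: -0.0
```

>>> {"name": "step_arm", "arguments": {"targets": [[-1,0,0,-3,0,0,0],[-1,0,0,0,0,0,0]]}}

```text
clock: 9.05
tool_pos: [0.4974, -0.2038, 0.1034]
ee_rot: [0.0, 0.99, -0.139, -0.001]
force: [-5.5, 1.1, 9.9]
opening: 0.0001
```

>>> {"name": "step_arm", "arguments": {"targets": [[-1,0,0,-3,0,0,0],[-1,0,0,0,0,0,0]]}}

```text
clock: 9.3
tool_pos: [0.4978, -0.2039, 0.1066]
ee_rot: [0.0, 0.99, -0.139, -0.0]
force: [-4.3, 0.3, 9.2]
opening: 0.0
```

>>> {"name": "step_arm", "arguments": {"targets": [[-1,0,0,3,0,0,0],[-1,0,0,3,0,0,0],[-1,0,0,0,0,0,0]]}}

```text
clock: 9.68
tool_pos: [0.497, -0.2036, 0.1003]
ee_rot: [-0.0, 0.99, -0.139, -0.001]
force: [-6.5, 2.3, 10.6]
opening: -0.0002
```

>>> {"name": "step_arm", "arguments": {"targets": [[-1,0,0,1.5,0,0,0],[-1,0,0,0,0,0,0]]}}

```text
clock: 9.93
tool_pos: [0.4969, -0.2036, 0.0987]
ee_rot: [-0.0, 0.99, -0.139, -0.001]
force: [-7.4, 1.2, 10.0]
opening: -0.0004
```

>>> {"name": "step_arm", "arguments": {"targets": [[-1,0,0,1.5,0,0,0],[-1,0,0,0,0,0,0]]}}

```text
clock: 10.18
tool_pos: [0.4969, -0.2036, 0.0972]
ee_rot: [-0.0, 0.99, -0.139, -0.001]
force: [-7.6, 1.3, 10.0]
opening: -0.0003
```

>>> {"name": "step_arm", "arguments": {"targets": [[-1,0,0,1.5,0,0,0],[-1,0,0,0,0,0,0]]}}

```text
clock: 10.42
tool_pos: [0.4968, -0.2036, 0.0957]
ee_rot: [-0.0, 0.99, -0.139, -0.001]
force: [-8.4, 1.7, 10.0]
opening: 0.0003
```

>>> {"name": "step_arm", "arguments": {"targets": [[-1,0,0,1.5,0,0,0],[-1,0,0,0,0,0,0]]}}

```text
clock: 10.68
tool_pos: [0.4967, -0.2036, 0.0943]
ee_rot: [-0.0, 0.99, -0.139, -0.002]
force: [-9.4, 2.3, 10.2]
opening: -0.0001
```

```bash
python3 - <<'E'
from h import *
c=shot('wrist','pics/w7.png')
shot('scene','pics/s7.png')
crop('pics/s7.png',245,170,360,315,5,'pics/s7c.png')
print(r.observe()['force'])
E
```

```text
[-8.71786017  2.9144574  11.35742039]
```

View pics/w7.png

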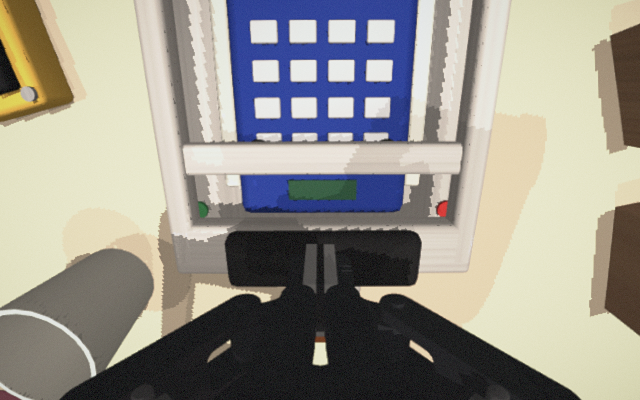

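View pics/s7c.png

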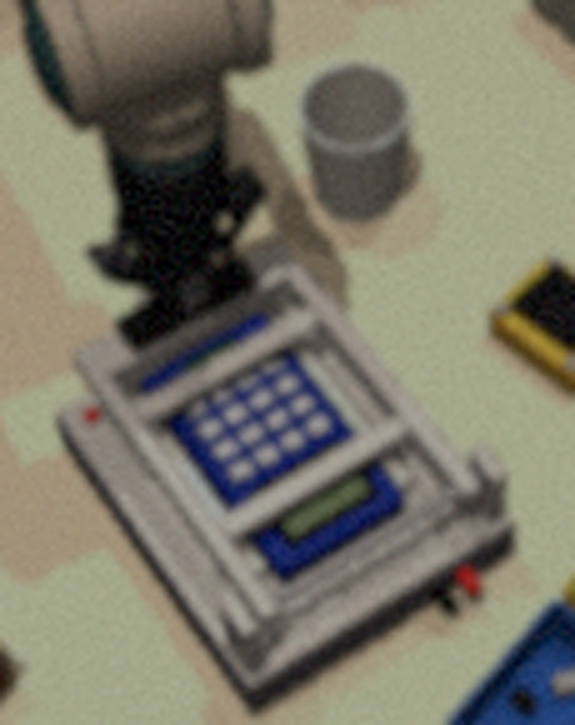

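```bash
python3 - <<'E'
from h import *
S=dict(np.load('pics/s7.npz'));W=dict(np.load('pics/w7.npz'))
yaw=-.262
ex=np.array([np.cos(yaw),np.sin(yaw),0]);ey=np.array([-np.sin(yaw),np.cos(yaw),0])
b0=np.array([.516,-.2105,.1995])
th0=np.arcsin((.1995-.1-.0205)/.215); print(th0)
hg=b0-ex*(-.215*np.cos(th0)+.022*np.sin(th0)); hg[2]=.1; print('hinge',hg)
for th in (-.035,0,.05,.1,.15):
    e=ex*np.cos(th)-np.array([0,0,1])*np.sin(th); n=np.array([0,0,1])*np.cos(th)+ex*np.sin(th)
    P=[hg+e*(-.215+dx)+n*.022+ey*dy for dx,dy in((.015,.05),(.015,-.05),(-.015,-.05),(-.015,.05))]
    ps=proj(S,P); print(th,'sceneCrop',((ps-[245,170]+.4)*5).round(0).tolist(),'wrist',proj(W,P).round(0).tolist())
E
```

```text
0.3762569709375553
hinge [ 0.70132828 -0.26019841  0.1       ]
-0.035 sceneCrop [[258.0, 278.0], [131.0, 351.0], [108.0, 321.0], [234.0, 250.0]] wrist [[225.0, 238.0], [425.0, 234.0], [419.0, 285.0], [232.0, 288.0]]
0 sceneCrop [[257.0, 273.0], [130.0, 346.0], [107.0, 315.0], [233.0, 244.0]] wrist [[221.0, 243.0], [430.0, 239.0], [424.0, 293.0], [228.0, 296.0]]
0.05 sceneCrop [[258.0, 266.0], [130.0, 339.0], [106.0, 307.0], [233.0, 235.0]] wrist [[214.0, 250.0], [437.0, 246.0], [432.0, 305.0], [221.0, 308.0]]
0.1 sceneCrop [[258.0, 259.0], [130.0, 333.0], [105.0, 299.0], [234.0, 227.0]] wrist [[206.0, 257.0], [446.0, 253.0], [440.0, 317.0], [213.0, 321.0]]
0.15 sceneCrop [[259.0, 253.0], [130.0, 327.0], [105.0, 292.0], [234.0, 220.0]] wrist [[197.0, 264.0], [455.0, 260.0], [451.0, 330.0], [204.0, 334.0]]
```

>>> {"name": "step_arm", "arguments": {"targets": [[-1,0,0,-5,0,0,0],[-1,0,0,-5,0,0,0],[-1,0,0,-5,0,0,0],[-1,0,0,0,0,0,0]]}}

```text
clock: 11.28
tool_pos: [0.4981, -0.2038, 0.1092]
ee_rot: [0.0, 0.99, -0.139, 0.0]
force: [-0.6, 0.1, 0.0]
opening: 0.0003
```

>>> {"name": "step_arm", "arguments": {"targets": [[-1,0,0,-5,0,0,0],[-1,0,0,-5,0,0,0],[-1,0,0,-5,0,0,0],[-1,0,0,0,0,0,0]]}}

```text
clock: 11.78
tool_pos: [0.4982, -0.2039, 0.1248]
ee_rot: [0.0, 0.99, -0.139, 0.001]
force: [-0.6, -0.8, 0.6]
opening: 0.0002
```

```bash
python3 - <<'E'
from h import *
c=shot('wrist','pics/w8.png')
shot('scene','pics/s8.png')
crop('pics/s8.png',245,170,360,315,5,'pics/s8c.png')
E
```

```text
(no output)
```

View pics/w8.png

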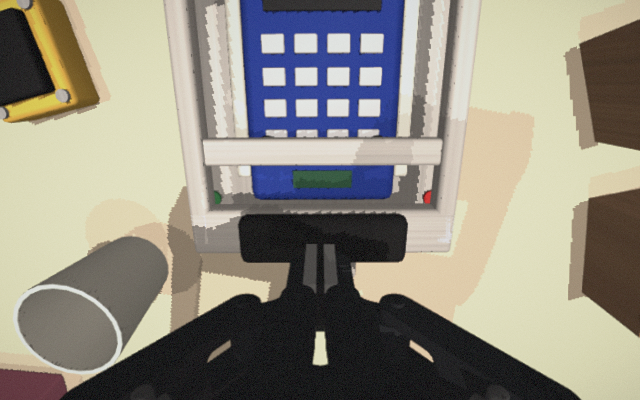

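View pics/s8c.png

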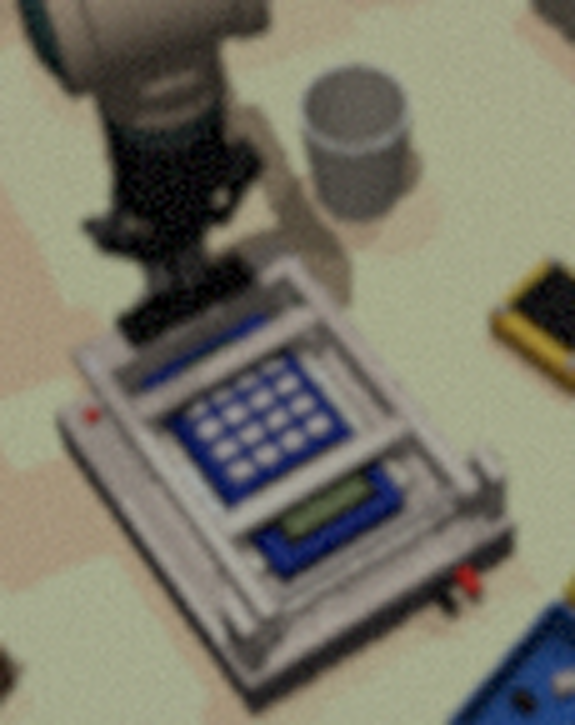

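```bash
python3 - <<'E'
from h import *
W=dict(np.load('pics/wrist0.npz'))
P=np.array([0.15602242, -0.50101695,  0.20597535]);R=rot([-5.94834653e-04,  9.88636013e-01,  1.50327905e-01, -3.12704598e-05])
for px in [(226,259),(414,259)]:
    o,d=ray(W,*px)
    # intersect plane tool y=±.0427
    ot=R.inv().apply(o-P);dt=R.inv().apply(d)
    print(px,ot.round(4),dt.round(3))
    for y in(.0427,-.0427):
        s=(y-ot[1])/dt[1]
        if s>0: print((ot+dt*s).round(4))
# closed tip ray (322,244) at tool x=+.011/0
W=dict(np.load('pics/w8.npz'));o=r.observe();P=o['tool_pos'];R=rot(o['ee_rot'])
oo,d=ray(W,322,244);ot=R.inv().apply(oo-P);dt=R.inv().apply(d)
for x in(.011,.005,0): print('closed',(ot+dt*(x-ot[0])/dt[0]).round(4))
E
python3 - <<'E'
import sys;sys.path.insert(0,'.')
from h import *
crop('pics/wrist0.png',180,240,460,400,2.8,'pics/w0c.png')
E
```

```text
(226, 259) [ 0.0809 -0.0007 -0.1673] [-0.496 -0.292  0.889]
[ 0.0094 -0.0427 -0.0392]
(414, 259) [ 0.0809 -0.0007 -0.1673] [-0.497  0.293  0.889]
[ 0.0072  0.0427 -0.0355]
closed [ 0.011   0.0002 -0.0284]
closed [ 0.005   0.0003 -0.0163]
closed [ 0.      0.0004 -0.0063]
```

View pics/w0c.png

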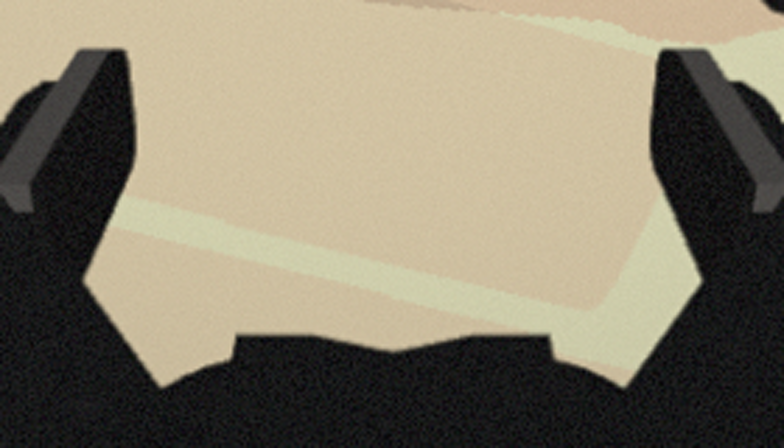

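```bash
python3 - <<'E'
from h import *
S=dict(np.load('pics/s1.npz'))
crop('pics/s1.png',250,150,320,220,10,'pics/s1t.png')
R=down(-.2795);P=np.array([.5196,-.2102,.2708])
for x in(-.011,0,.011):
  for z in(.008,-.0145): print(x,z,((proj(S,[P+R.apply([x,0,z])])[0]-[250,150]+.45)*10).round())
# initial pose scene
S=dict(np.load('pics/scene0.npz'));crop('pics/scene0.png',100,165,170,235,10,'pics/s0t.png')
P=np.array([0.15602242, -0.50101695,  0.20597535]);R=rot([-5.94834653e-04,  9.88636013e-01,  1.50327905e-01, -3.12704598e-05])
for y in(-.05,.05):
  for z in(.008,-.0275): print('open',y,z,((proj(S,[P+R.apply([0,y,z])])[0]-[100,165]+.45)*10).round())
E
```

```text
-0.011 0.008 [306. 563.]
-0.011 -0.0145 [299. 518.]
0 0.008 [324. 586.]
0 -0.0145 [318. 542.]
0.011 0.008 [343. 610.]
0.011 -0.0145 [337. 566.]
open -0.05 0.008 [518. 429.]
open -0.05 -0.0275 [486. 364.]
open 0.05 0.008 [343. 659.]
open 0.05 -0.0275 [305. 596.]
```

View pics/s1t.png

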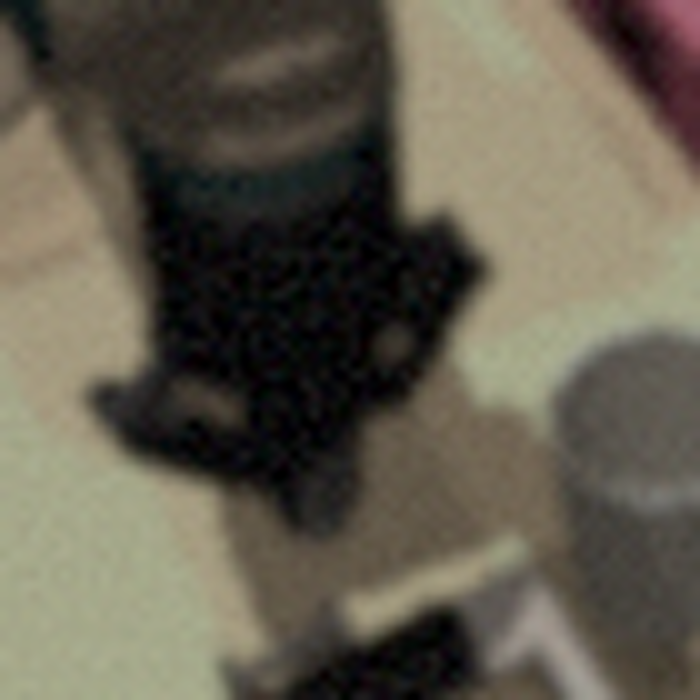

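View pics/s0t.png

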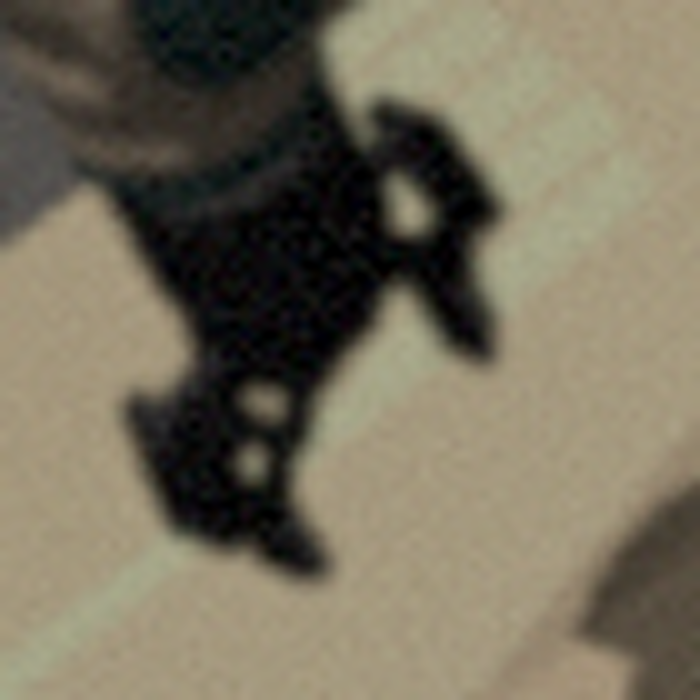

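>>> {"name": "step_arm", "arguments": {"targets": [[-1,0,0,-45,0,0,0],[-1,0,0,-50,0,0,0],[-1,0,0,-50,0,0,-0.093],[0.2,0,0,0,0,0,0]]}}

```text
clock: 12.38
tool_pos: [0.4992, -0.2043, 0.274]
ee_rot: [0.002, 0.996, -0.092, 0.004]
force: [0.2, -0.2, -0.5]
opening: 0.0173
```

```bash
python3 - <<'E'
from h import *
delta([.505,.272,.27],down(-.1866))
delta([.505,.272,.27],down(-.1866,-.22))
E
```

```text
t 12.375 pos [ 0.4992 -0.2043  0.274 ] F [ 0.2 -0.2 -0.5] op 0.0173
 shift mm in tool: [ -81.7 -469.3    2.2] turn [ 0.0024 -0.0083  0.0021]
t 12.375 pos [ 0.4992 -0.2043  0.274 ] F [ 0.2 -0.2 -0.5] op 0.0173
 shift mm in tool: [ -81.7 -469.3    2.2] turn [0.0022 0.2117 0.0023]
```

>>> {"name": "step_arm", "arguments": {"targets": [[0.2,-8,-47,0,0,0,0],[0.2,-8,-47,0,0,0,0],[0.2,-8,-47,0,0,0,0],[0.2,-8,-47,0,0,0,0],[0.2,-8,-47,0,0,0,0],[0.2,-8,-47,0,0,0,0],[0.2,-8,-47,0,0,0,0],[0.2,-8,-47,0,0,0,0],[0.2,-8,-47,0,0,0,0],[0.2,-8,-47,0,0,0,0],[0.2,0,0,0,0,0.11,0],[0.2,0,0,0,0,0.11,0],[0.2,0,0,0,0,0,0],[0.2,0,0,0,0,0,0]]}}

```text
clock: 14.12
tool_pos: [0.5058, 0.2727, 0.2685]
ee_rot: [0.01, 0.99, -0.092, 0.108]
force: [-0.4, -0.5, 0.5]
opening: 0.0511
```

```bash
python3 - <<'E'
from h import *
delta([.505,.272,.27],down(-.1866,-.22))
c=shot('wrist','pics/w9.png')
shot('scene','pics/s9.png')
crop('pics/s9.png',330,80,430,200,5,'pics/s9c.png')
E
```

```text
t 14.125 pos [0.5058 0.2727 0.2685] F [-0.4 -0.5  0.5] op 0.0511
 shift mm in tool: [-0.3  0.9 -1.6] turn [0.0004 0.0022 0.001 ]
```

View pics/w9.png

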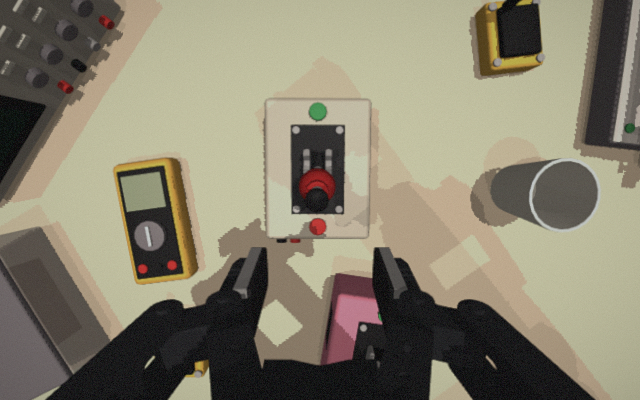

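View pics/s9c.png

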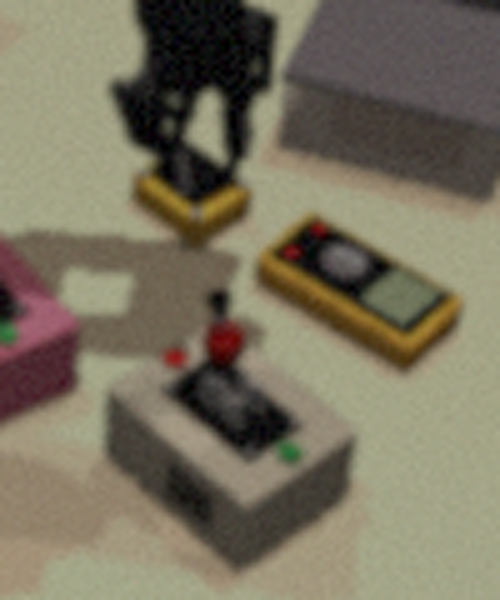

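```bash
cat > loc2.py <<'E'
import io,contextlib
with contextlib.redirect_stdout(io.StringIO()): from loc import *
W=dict(np.load('pics/w9.npz'));h=.085
p=fit([(W,(.08,.06,h),(265.5,98)),(W,(.08,-.06,h),(370.5,98.5)),(W,(-.08,-.06,h),(370.5,238.5)),(W,(-.08,.06,h),(265.5,238.5))],su)
q=(p+su)/2; 
for n,k in(('wrist',p),('old',su),('mean',q)):
    e=np.array([np.cos(k[2]),np.sin(k[2]),0]);b=np.array([k[0],k[1],.08])
    G=b+.066*(-np.sin(.22)*e+np.cos(.22)*np.array([0,0,1])); K=b+.112*(-np.sin(.22)*e+np.cos(.22)*np.array([0,0,1]))
    print(n,k,'G',G,'proj',proj(W,[G,K]).round(1).tolist())
E
python3 loc2.py
```

```text
[ 0.54200109  0.26852288 -0.18837024] [[-1.8, -0.9], [1.9, -1.2], [-0.4, 1.2], [0.3, 1.1]]
wrist [ 0.54200109  0.26852288 -0.18837024] G [0.52785272 0.27121999 0.14440923] proj [[317.7, 186.2], [317.5, 202.3]]
old [ 0.5439115   0.26605021 -0.18661661] G [0.52975842 0.2687225  0.14440923] proj [[320.0, 183.7], [320.1, 199.4]]
mean [ 0.5429563   0.26728655 -0.18749342] G [0.52880556 0.26997125 0.14440923] proj [[318.9, 184.9], [318.8, 200.8]]
```

```bash
cat > tgt.py <<'E'
from h import *
B=np.array([.542,.2685,.08]);YAW=-.188;e=np.array([np.cos(YAW),np.sin(YAW),0])
def pose(a,lift=0,off=.039,back=0):
    u=np.sin(a)*e+np.cos(a)*np.array([0,0,1.])
    return B+u*(.066+lift-off+back), down(YAW,a)
if __name__=='__main__':
    delta(*pose(-.22)); delta(*pose(-.22,back=.08))
E
python3 tgt.py
```

```text
t 14.225 pos [0.5063 0.2726 0.2687] F [-0.1  0.   0.4] op 0.0512
 shift mm in tool: [ -6.   -2.7 165. ] turn [-0.      0.0014  0.0017]
t 14.225 pos [0.5063 0.2726 0.2687] F [-0.1  0.   0.4] op 0.0512
 shift mm in tool: [-6.1 -2.7 85. ] turn [-0.      0.0014  0.0017]
```

>>> {"name": "step_arm", "arguments": {"targets": [[0.2,-3,-3,25,0,0,0],[0.2,0,0,30,0,0,0],[0.2,0,0,30,0,0,0],[0.2,0,0,0,0,0,0],[0.2,0,0,0,0,0,0]]}}

```text
clock: 14.85
tool_pos: [0.5224, 0.273, 0.1869]
ee_rot: [0.01, 0.99, -0.092, 0.11]
force: [-0.4, -0.3, -0.3]
opening: 0.0512
```

```bash
python3 tgt.py; python3 - <<'E'
from h import *
c=shot('wrist','pics/w10.png')
shot('scene','pics/s10.png')
crop('pics/s10.png',340,90,420,190,6,'pics/s10c.png')
crop('pics/w10.png',200,140,440,300,3.3,'pics/w10c.png')
E
```

```text
t 14.85 pos [0.5224 0.273  0.1869] F [-0.4 -0.3 -0.3] op 0.0512
 shift mm in tool: [-3.7  0.9 81.7] turn [-0.0014 -0.001   0.0019]
t 14.85 pos [0.5224 0.273  0.1869] F [-0.4 -0.3 -0.3] op 0.0512
 shift mm in tool: [-3.7  0.8  1.7] turn [-0.0014 -0.001   0.0019]
```

View pics/w10c.png

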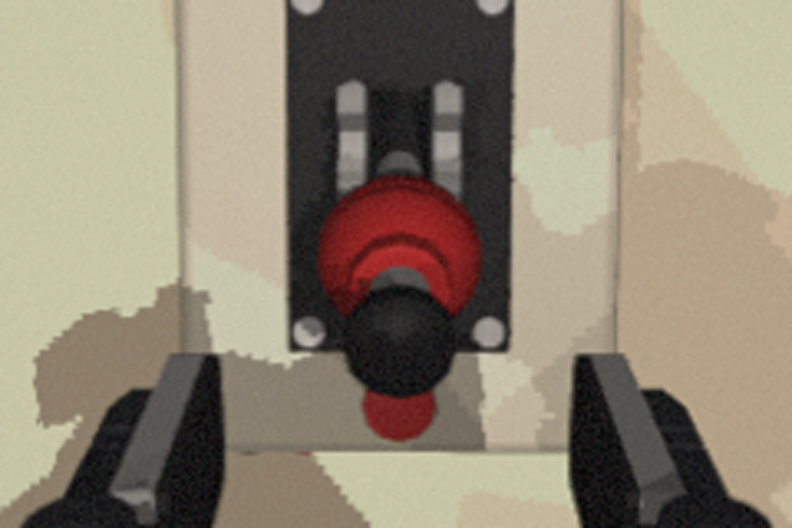

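View pics/s10c.png

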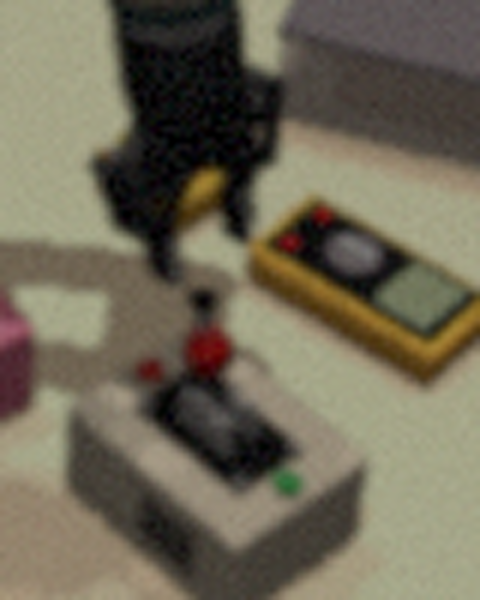

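>>> {"name": "step_arm", "arguments": {"targets": [[0.2,0,0,20,0,0,0],[0.2,-1,1,20,0,0,0],[0.2,0,0,20,0,0,0],[0.2,0,0,10,0,0,0],[0.2,0,0,0,0,0,0],[0.2,0,0,0,0,0,0]]}}

```text
clock: 15.7
tool_pos: [0.5361, 0.2697, 0.1183]
ee_rot: [0.01, 0.99, -0.092, 0.11]
force: [0.2, 0.0, -1.0]
opening: 0.0509
```

```bash
python3 tgt.py; python3 - <<'E'
from h import *
c=shot('wrist','pics/w11.png')
shot('scene','pics/s11.png')
crop('pics/s11.png',340,90,420,190,6,'pics/s11c.png')
crop('pics/w11.png',200,140,440,300,3.3,'pics/w11c.png')
E
```

```text
t 15.7 pos [0.5361 0.2697 0.1183] F [ 0.2  0.  -1. ] op 0.0509
 shift mm in tool: [-2.5  0.1 11.7] turn [-0.0017 -0.0016  0.0026]
t 15.7 pos [0.5361 0.2697 0.1183] F [ 0.2  0.  -1. ] op 0.0509
 shift mm in tool: [ -2.4  -0.  -68.3] turn [-0.0017 -0.0016  0.0026]
```

View pics/w11c.png

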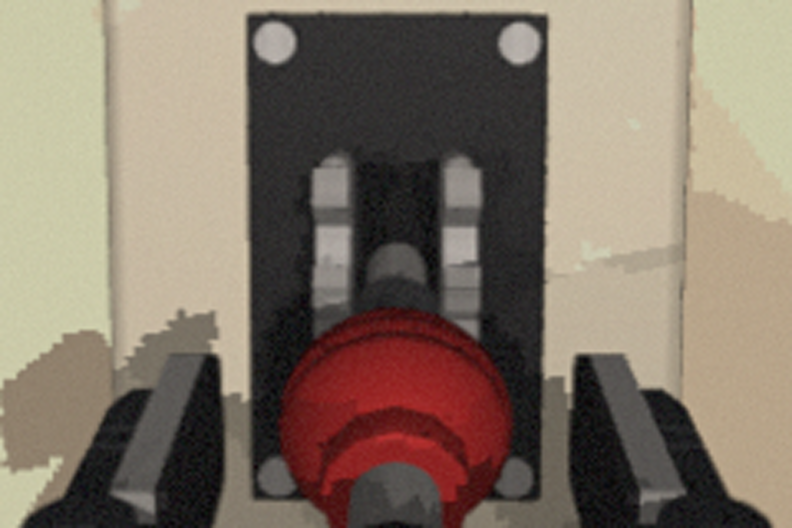

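View pics/s11c.png

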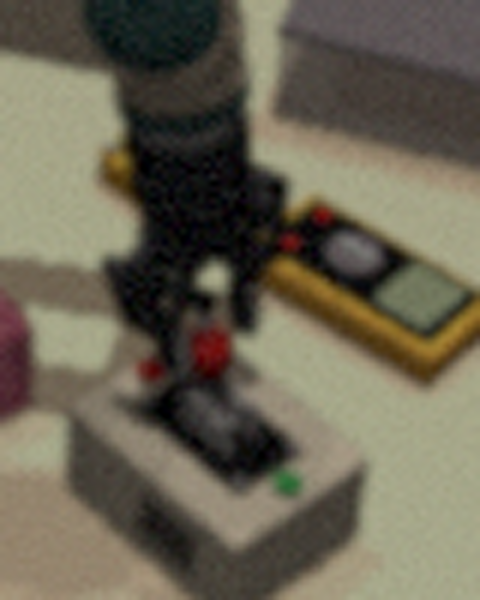

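>>> {"name": "step_arm", "arguments": {"targets": [[0.2,0,0,5,0,0,0],[0.2,0,0,4,0,0,0],[-1,0,0,0,0,0,0],[-1,0,0,0,0,0,0],[-1,0,0,0,0,0,0],[-1,0,0,0,0,0,0]]}}

```text
clock: 16.55
tool_pos: [0.5375, 0.2695, 0.1081]
ee_rot: [0.01, 0.99, -0.092, 0.109]
force: [2.0, 5.2, -2.9]
opening: 0.0313
```

```bash
python3 tgt.py; python3 - <<'E'
from h import *
c=shot('wrist','pics/w12.png')
shot('scene','pics/s12.png')
crop('pics/s12.png',340,90,420,190,6,'pics/s12c.png')
E
```

```text
t 16.55 pos [0.5375 0.2695 0.1081] F [ 2.   5.2 -2.9] op 0.0313
 shift mm in tool: [-1.6  0.2  1.4] turn [-0.0013  0.0001  0.003 ]
t 16.55 pos [0.5375 0.2695 0.1081] F [ 2.   5.2 -2.9] op 0.0313
 shift mm in tool: [ -1.6   0.  -78.6] turn [-0.0013  0.0001  0.003 ]
```

View pics/w12.png

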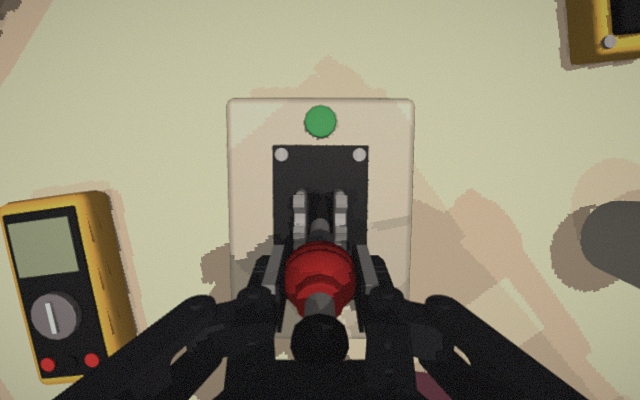

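View pics/s12c.png

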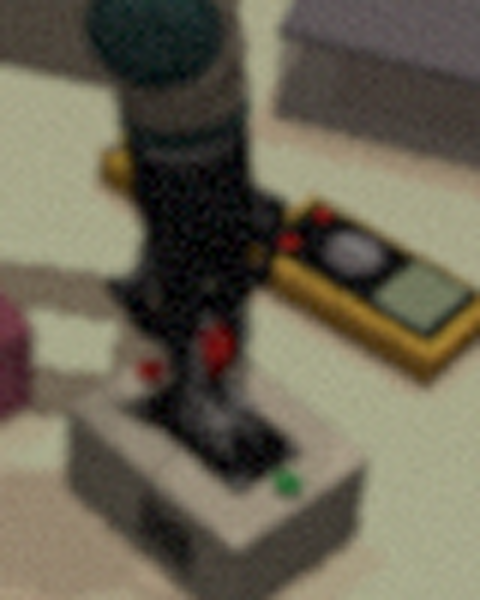

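>>> {"name": "step_arm", "arguments": {"targets": [[-1,0,0,-3,0,0,0],[-1,0,0,-3,0,0,0],[-1,0,0,-2,0,0,0],[-1,0,0,-2,0,0,0],[-1,0,0,0,0,0,0]]}}

```text
clock: 17.27
tool_pos: [0.5353, 0.2699, 0.1177]
ee_rot: [0.01, 0.99, -0.092, 0.109]
force: [1.3, 6.0, -3.4]
opening: 0.0307
```

```bash
python3 - <<'E'
from h import *
print(r.observe()['force'])
c=shot('wrist','pics/w13.png')
shot('scene','pics/s13.png')
crop('pics/s13.png',340,90,420,190,6,'pics/s13c.png')
E
```

```text
[ 1.28838776  6.03366642 -3.37084631]
```

View pics/w13.png

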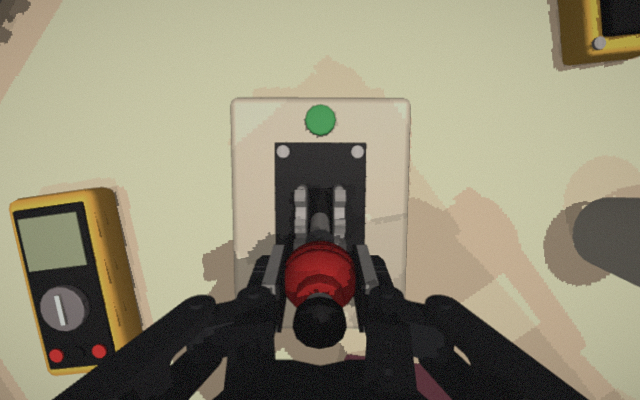

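View pics/s13c.png

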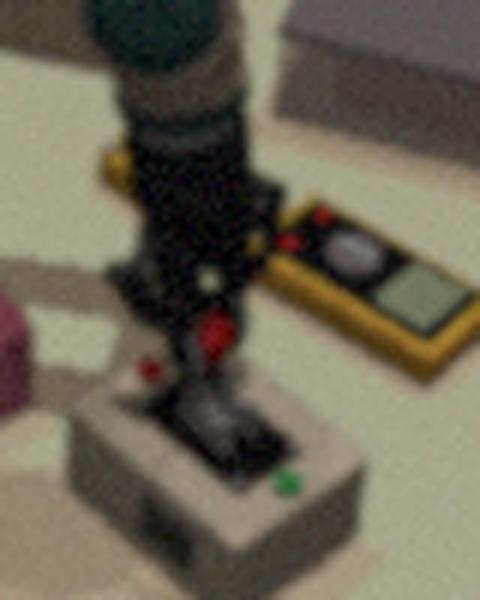

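>>> {"name": "step_arm", "arguments": {"targets": [[-1,2,0,0,0,-0.055,0],[-1,2,0,0,0,-0.055,0],[-1,2,0,0,0,-0.055,0],[-1,2,0,0,0,-0.055,0],[-1,2,0,0,0,-0.055,0],[-1,2,0,0,0,-0.055,0],[-1,2,0,0,0,-0.055,0],[-1,2,0,0,0,-0.055,0],[-1,0,0,0,0,0,0],[-1,0,0,0,0,0,0]]}}

```text
clock: 18.62
tool_pos: [0.551, 0.2669, 0.1174]
ee_rot: [-0.01, 0.99, -0.092, -0.11]
force: [1.0, 5.3, -3.9]
opening: 0.0312
```

```bash
python3 - <<'E'
from h import *
from tgt import *
delta(*pose(.22,lift=.01))
c=shot('wrist','pics/w14.png')
shot('scene','pics/s14.png')
crop('pics/s14.png',340,90,420,190,6,'pics/s14c.png')
E
```

```text
t 18.625 pos [0.551  0.2669 0.1174] F [ 1.   5.3 -3.9] op 0.0312
 shift mm in tool: [-0.7  0.1  1.5] turn [0.0006 0.0009 0.0028]
```

View pics/w14.png

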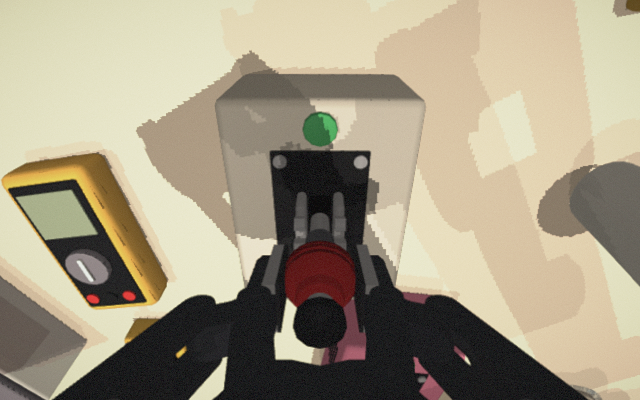

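View pics/s14c.png

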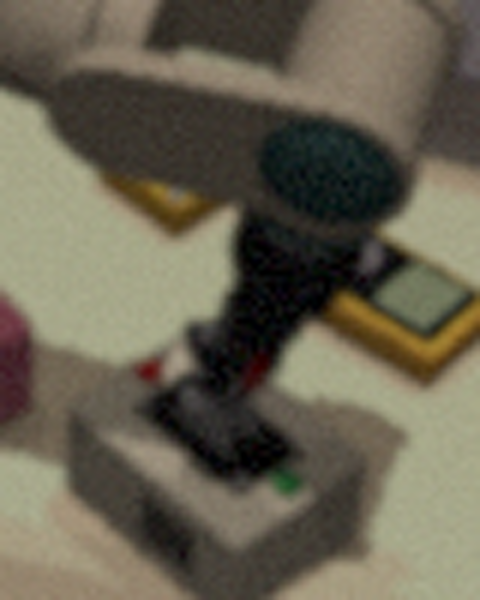

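>>> {"name": "step_arm", "arguments": {"targets": [[-1,1,0,3,0,0,0],[-1,0,0,3,0,0,0],[-1,0,0,2,0,0,0],[-1,0,0,0,0,0,0],[0.2,0,0,0,0,0,0],[0.2,0,0,0,0,0,0],[0.2,0,0,0,0,0,0],[0.2,0,0,0,0,0,0]]}}

```text
clock: 19.73
tool_pos: [0.5504, 0.2665, 0.1104]
ee_rot: [-0.01, 0.99, -0.092, -0.109]
force: [0.0, -0.1, 0.7]
opening: 0.0511
```

>>> {"name": "step_arm", "arguments": {"targets": [[0.2,0,0,-10,0,0,0],[0.2,0,0,-20,0,0,0],[0.2,0,0,-30,0,0,0],[0.2,0,0,-30,0,0,0],[0.2,0,0,-30,0,0,0],[0.2,0,0,-10,0,0,0],[0.2,0,0,0,0,0,0]]}}

```text
clock: 20.6
tool_pos: [0.5784, 0.2615, 0.2374]
ee_rot: [-0.01, 0.99, -0.092, -0.109]
force: [-0.1, 0.4, -0.5]
opening: 0.0514
```

```bash
python3 - <<'E'
from h import *
print(r.observe()['force'])
c=shot('wrist','pics/w15.png')
shot('scene','pics/s15.png')
crop('pics/s15.png',340,90,420,190,6,'pics/s15c.png')
crop('pics/s15.png',245,170,360,315,5,'pics/s15f.png')
crop('pics/w15.png',200,40,440,240,3.3,'pics/w15c.png')
W=dict(np.load('pics/w15.npz'));S=dict(np.load('pics/s15.npz'))
from tgt import *
for a in(0.1,.22):
  u=np.sin(a)*e+np.cos(a)*np.array([0,0,1.])
  for l in(0,.01):
    P=[B+u*(.066+l),B+u*.112]
    print(a,l,((proj(W,P)-[200,40]+.35)*3.3).round().tolist(),((proj(S,P)-[340,90]+.4)*6).round().tolist())
E
```

```text
[-0.05081235  0.39553816 -0.50165295]
0.1 0 [[399.0, 531.0], [400.0, 621.0]] [[230.0, 369.0], [240.0, 322.0]]
0.1 0.01 [[400.0, 548.0], [400.0, 621.0]] [[232.0, 359.0], [240.0, 322.0]]
0.22 0 [[400.0, 503.0], [400.0, 566.0]] [[238.0, 378.0], [255.0, 336.0]]
0.22 0.01 [[400.0, 515.0], [400.0, 566.0]] [[242.0, 369.0], [255.0, 336.0]]
```

View pics/w15c.png

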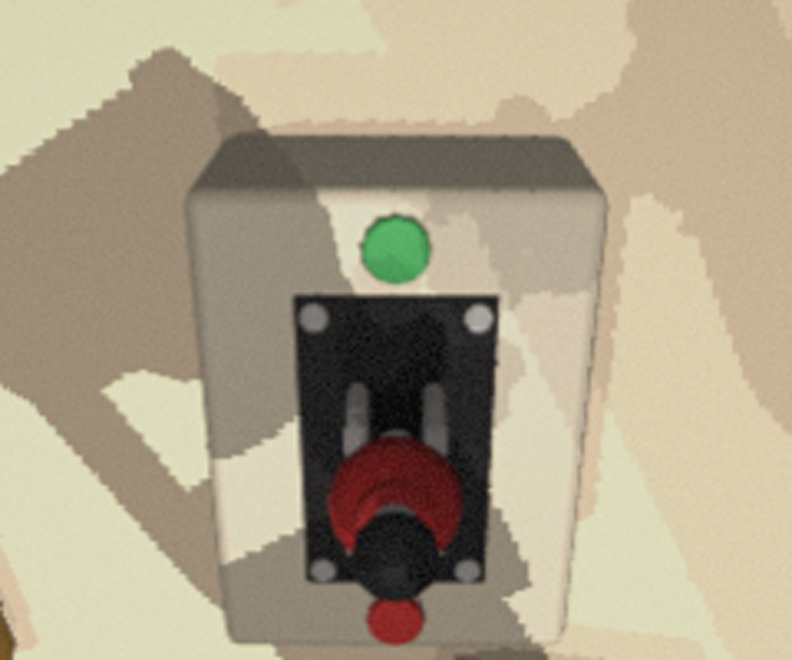

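View pics/s15c.png

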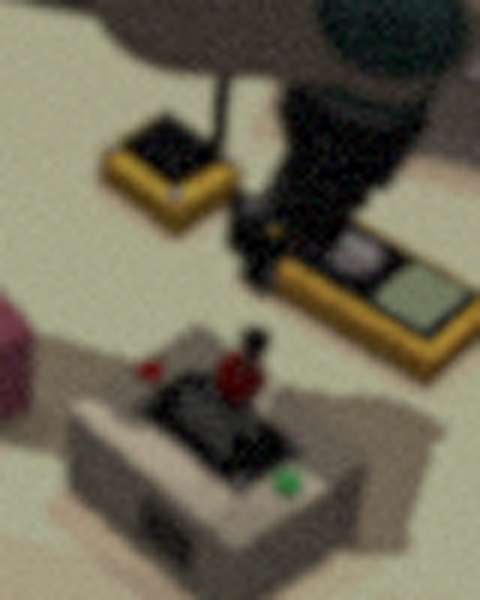

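View pics/s15f.png

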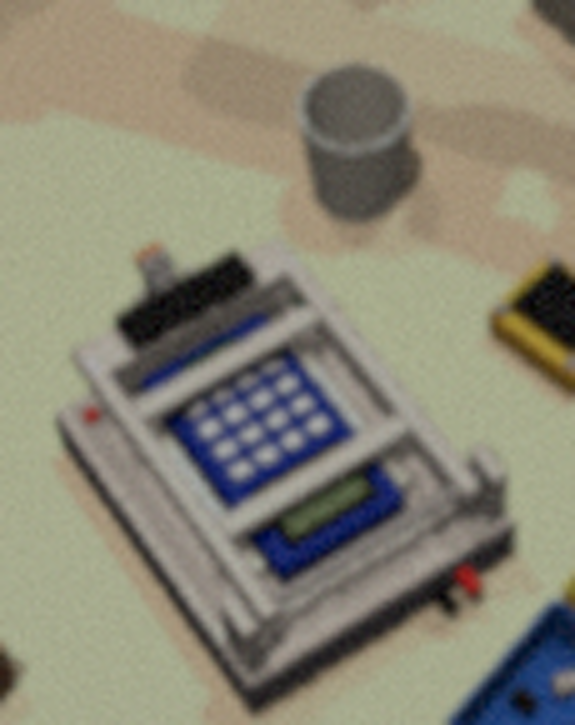

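```bash
python3 - <<'E'
from h import *
print(r.hand_in())
E
```

```text
the job is handed in; nothing more can be done
None
```

I did both parts in order and handed the job in at about 20.7 s of the 54 s allowed. The hand-in reports no verdict.

**Hold-down frame:** I pressed it down with the shut fingertips. The first press was too shallow and the frame sprang back up. The second press went about 7 mm below level. When I lifted off, the contact force fell to zero and the frame stayed level. The last scene picture still shows it down behind the latch hook.

**Supply toggle:** I gripped the red collar in line with the lever and lifted it about 10 mm while the lever was at OFF. I then swung it 0.44 rad to the green side, lowered it and let go.

**Final check:** In both the wrist and scene pictures the collar ball lies within about a pixel of where it should be for ON with the collar down. The force reading is about 0, and the gripper stands well clear of the box. The bystanders in the last pictures look unmoved, but I did not measure them. I never went near the pink look-alike box.

**Checks that disagreed:**
- **Fingertip position:** the real tips sit roughly 15–20 mm behind the reported TCP (tool point), not 8 mm ahead as stated. Contact heights and pictures both showed this, and I corrected for it.
- **Force at the hook:** the wrist force briefly reached about 34 N in all (28 N downward) as the hook gave way, against the 14 N given. It came through the fingertips, and no limit was reached that I could see.
- **Grip opening:** the gripper read 31 mm on the 34 mm ball, but the grip held.

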